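# Fit the slide block on the bent guide rod

## Robot

A 6-joint arm with a two-finger parallel gripper is mounted at the origin on the work surface; the furniture and walls round the work are solid. World frame = base frame: x ahead of the robot, y to its left, z up, the work surface at z = 0. Lengths are in mm, angles in rad, forces in N, time in s.
With the tool pointing down it reaches from about 400 to 925 mm from the base axis. Payload 12.5 kg.
Tool frame: the origin (TCP) lies at the very end of the fingers, on their centre line; the grasp point (between the pads) lies 19 mm behind it; z points along the fingers, y is the line along which they close (so a half turn about z gives the same grasp; the last joint's range is limited). The gripper opens to 95 mm and grips with 3 to 60 N. Pads are 20 mm wide; open, the fingers measure 119 mm over their backs; the gripper's body (75 mm by 180 mm) begins 59 mm behind the grasp point.
Start: joints at [1.237, 0.491, 1.559, -0, 1.092, -0.106], TCP at [141.128, 608.876, 214.661] pointing down, gripper open.
Joint ranges: [-3.1, 3.1], [-0.84, 2.19], [0.05, 2.79], [-1.13, 4.28], [0.06, 2.93], [-2.69, 2.69]. Speed limits (rad/s): [2.22, 2.22, 2.79, 3.14, 3.14, 3.14].

## Interface

Orientations are given as [roll, pitch, yaw] about the fixed x, y, z axes, in that order (R = Rz(yaw) Ry(pitch) Rx(roll)).
In Python, from cell import * gives the robot as it stands.
- The arm moves only by the tool step_arm, never from a script. Its argument "plan" is a list of rows, each an object of numbers: "x", "y", "z": the shift along the tool's x, y, z in units of 25 mm (1.0 is 25 mm); "rx", "ry", "rz": the turn, a rotation vector about the tool's x, y, z in units of 0.1 rad (1.0 is 0.1 rad). In form: [{"x": .., "y": .., "z": .., "rx": .., "ry": .., "rz": ..}, ...]. A call has exactly 10 rows; each row shifts and turns the commanded pose from where the row before left it, along the tool's axes as they then stand; what a row does not reach is not made up. A row lasts 1/12 s, in which the tool goes at most 41.7 mm and 7.16 degrees, less where a joint would pass 70% of its speed; a pose out of reach is approached as far as the arm can. A call with a number of a shift or a turn outside -1 to 1 is refused whole. A call with a gripper value outside its range is refused whole. "jaw" is the closure, from -1 (fully open) to 1 (shut), so that 0 is half open, set as the call begins (left out, the last holds). The fingers move at their own pace and stop on an object; the grip force is fixed at half the most. Time passes only in rows, so rows that do not move let the fingers close, or fill a call up. It gives the time, the measured TCP pose, the force, the opening and the grip force at its end, in the units of the state.
- state(): the state, without advancing time (a new reading comes with each control period).
- read_camera(name): name is "scene" or "top" or "wrist"; returns a dict with "image" (384x512x3 uint8, red, green, blue), "depth" (384x512 float32, mm along the optical axis (not along the pixel's ray), 0 where there is no reading), "vfov" (degrees; the focal length in pixels is half the picture's height over the tangent of half this angle, whatever the lens; pixels are square), "cx", "cy" (the principal point, pixels), "R" (3x3) and "t" (3): a world point X has camera coordinates R X + t. Camera axes: x right, y down, z forward; pixel columns grow to the right and rows downward; lengths in mm; the calibration is good to about 2 mm. A picture is of the moment at which its call begins.
- job_done(): hands the job in; it is judged then, once.
The state is a dict: "t": time; "joints": joint angles; "qvel": joint speeds; "tau": joint torques, N m; "eef_pos": TCP position; "tcp_rot": TCP orientation; "ft_force": force on the tool from outside, world axes, zero at the start; "moment": the same for the moment, N m; "opening": opening from 0.0 (shut) to 1.0 (fully open); "grip_force": force on a finger pad.
Only numpy, scipy, OpenCV 4.12 (cv2) and the standard library are available. Lean on these libraries where they do the work, as an engineer would, in place of code of your own. Each camera call takes 0.05 s, during which the arm holds its last target. There are 200 camera calls.

## Task

The bent guide rod of a machine guard is clamped in the vice, its locating collar beside the jaws and its free end turned up. Thread the bored slide block, slots downward, onto the free end, work it round the bend without forcing it and push it along the straight over the sprung button. Then lean lightly on it and turn it about the rod until its slot drops over the collar's dowel, push it home against the collar so that the button pops up behind it, and let go; leave the other two metal blocks where they lie.

Things in the scene. Friction and masses are not known exactly. Their poses are not given: they have to be found in the camera images.
- guide_rod: Fixed steel rod, 12 mm diameter, oiled. Origin on its axis in the free-side face of a dark collar (30 mm diameter, 10 mm thick, on the vice's side of the face; the jaws, 57 mm high, begin 22 mm from the face). y runs along the rod to the free end, z up. From the origin: 60 mm straight along y, then a bend up (radius 90 mm, in the y-z plane) through 40 degrees, then 32 mm straight to the tip.
- rod_tip (a point): The outermost point of the rod's free end, on its axis, 142 mm along y and 42 mm up z from the rod's origin. The end is a half ball of 6 mm radius; the last 32 mm of the rod rise at 40 degrees to the level.
- rod_end_mid (a point): Point on the rod's axis 14 mm back from the tip; the middle of the block's bore is here when the block is just fully on.
- home_point (a point): Point on the rod's axis 14 mm from the collar's face (47 mm above the bench): the middle of the home block's bore. From that face a flat-ended dowel, 5 mm thick, sticks out 6 mm, 11 mm below the rod's axis; the collar was set by hand, so the dowel stands anywhere up to 29 degrees either side of straight down (not measured). A block whose slot misses it stops 6 mm short of home.
- block_bore (a point): Mid-bore of the slide block: aluminium, loose, upright on the bench, 28 mm long (x), 30 wide (y), 40 tall (z), about 110 g. Its brass-lined 14.4 mm bore runs along x, 20 mm above the underside, with 2.5 mm chamfers. In each end face a slot 6.5 mm wide, 7 mm deep along x, runs from the bore down to the underside, for the dowel (about 4 degrees of play). Both ends are alike: either may go first.
- spring_button (a joint): Domed brass button in the top of the straight part of the rod, its middle 32.5 mm from the collar's face. Sprung: 0 = up (stands 3 mm proud), 0.003 m = pressed flush. 3 N to start, about 7 N to sink; the block's chamfered mouth rides over it with a light push of a few newtons along the rod.
- alu_piece: Another part to be left alone: flat aluminium practice piece 32 x 48 x 20 mm with a small drilled hole in its top. Origin under its middle.
- vee_block: Another part to be left alone: hardened steel V-block 44 x 48 x 34 mm with a V groove in its top. Origin under its middle.
There are look-alikes about, which are no part of the job. Leave any orange or purple look-alike of the part that bears block_bore alone.

How it is judged (in metres and radians):
On the way:
1. the block is threaded on the turned-up end of the rod (bore middle within 10 mm of the point 14 mm back from the tip) (distance between block_bore and rod_end_mid below 0.01 m), for 0.1 s.
At the end, for the whole second after the job is handed in: The block is on the rod with the middle of its bore within 4 mm of the home point (against the collar, its slot over the dowel), its bore in line with the rod within 0.15 rad, the button up behind it (within 0.8 mm of fully up), at rest and released (distance between block_bore and home_point below 0.004 m and angle between the x axis of block_bore and the y axis of guide_rod, either way round below 0.15 rad and value of joint spring_button below 0.0008 m and linear speed of slide_block below 0.01 m/s); the robot touches nothing.
It fails at once if the block is forced against the rod with more than 80 N (contact force between slide_block and guide_rod above 80 N).
It fails at once if one of the other two metal blocks is moved more than 15 mm (distance of any of alu_piece, vee_block from where it was at the start of the episode above 0.015 m).
It also fails if it takes over 72 s, if anything falls off the work surface, if the arm or the gripper's body presses on something with over 40 N, if the wrist force passes 120 N, or if a joint passes its speed limit or range.

## Working session

There is one attempt and no reset: what is moved stays moved. The work goes in short steps, Python scripts to look and compute and a tool call to move; the robot and the scene stay as the last step left them, time stands still between calls to the robot, and variables do not carry over. Pictures are saved under pics/ and viewed, at most 10 in all, crops included, and the job is handed in when it is done.

Besides the shell and the picture viewer there is one more tool, called after "Call:" as name([rows], argument=value, ...), one row to a line, values as JSON. step_arm: Moves the arm, as the interface text tells. Shifts and turns lie within -1 to 1; 1 stands for 25 mm of shift or 0.1 rad of turn. Its arguments: {"type":"object","properties":{"plan":{"type":"array","items":{"type":"object","properties":{"x":{"type":"number"},"y":{"type":"number"},"z":{"type":"number"},"rx":{"type":"number"},"ry":{"type":"number"},"rz":{"type":"number"}}}},"jaw":{"type":"number"}},"required":["plan"]}

```bash
mkdir -p pics; ls
cat > h.py <<'E'
from cell import *
import numpy as np, cv2
from scipy.spatial.transform import Rotation as Ro
def cam(n):
    c=read_camera(n); c['f']=c['image'].shape[0]/2/np.tan(np.radians(c['vfov'])/2)
    c['R']=np.array(c['R']);c['t']=np.array(c['t']);return c
def save(c,name): cv2.imwrite('pics/'+name,c['image'][:,:,::-1])
def cloud(c):
    d=c['depth'];v,u=np.mgrid[:d.shape[0],:d.shape[1]]
    P=np.stack([(u-c['cx'])/c['f']*d,(v-c['cy'])/c['f']*d,d],-1)
    W=(P-c['t'])@c['R']; W[d<=0]=np.nan; return W
def ray(c,u,v,z):
    o=-c['R'].T@c['t'];r=c['R'].T@np.array([(u-c['cx'])/c['f'],(v-c['cy'])/c['f'],1]);return o+r*(z-o[2])/r[2]
E
python3 - <<'E'
from h import *
a=[cam(n) for n in('scene','top')]
im=np.hstack([x['image'] for x in a])
for n,c in zip(('scene','top'),a):
    save(c,n+'0.png'); np.savez(n+'0.npz',**c); print(n,c['f'],-c['R'].T@c['t'],c['R'][2])
print(state())
E
```

```text
pics
scene 417.77327816107436 [ -43.65447335 -377.1640132   688.09131068] [ 0.62304038  0.43570661 -0.64960021]
top 390.59870157441355 [ 402.99190177   33.78651197 1064.99095239] [ 1.42973523e-01 -8.08465711e-04 -9.89726183e-01]
{'t': 0.1, 'joints': array([ 1.23737849e+00,  4.91502666e-01,  1.55938984e+00, -2.55791432e-05,
        1.09168357e+00, -1.05592002e-01]), 'qvel': array([-0.00071354, -0.0018247 , -0.00268018,  0.00056897, -0.00033565,
       -0.00193599]), 'tau': array([ 2.03314979e-03, -6.13620758e+01, -2.58599067e+01,  6.93718367e-02,
        4.70640091e-02, -1.01940409e-04]), 'eef_pos': array([141.07194298, 608.65363421, 214.11761637]), 'tcp_rot': array([-3.14061231e+00, -8.10883624e-05,  2.91377859e+00]), 'ft_force': array([-0.03437719, -0.27053787,  0.20140662]), 'moment': array([ 0.01908718, -0.03813205, -0.04784951]), 'grip_force': 0.0, 'opening': 0.9983762182482132}
```

View pics/top0.png

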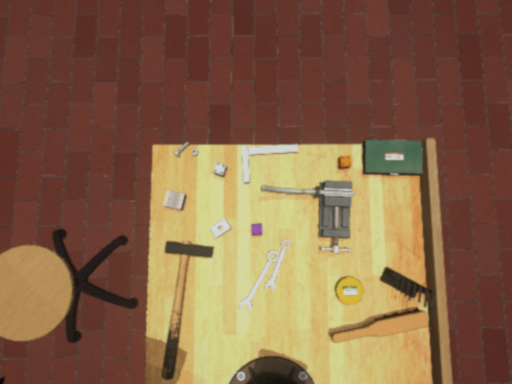

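View pics/scene0.png

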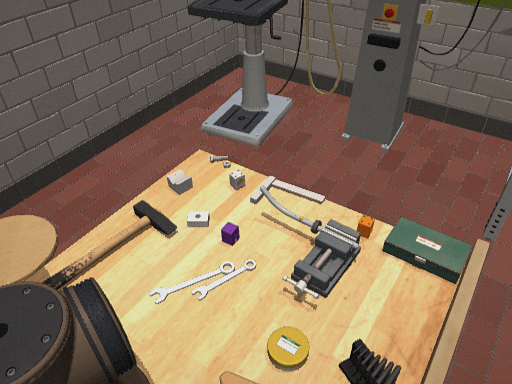

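The top view shows the silver slide block at (220,169), the rod tip at (264,188), the collar at about (317,192) and the vice at (335,208). The V-block is at (175,200) and the practice piece at (221,229). The scene view shows the block at (237,179) and the rod running from (263,188) to (317,228).

Run:
```python
from h import *
c=dict(np.load('top0.npz'));s=dict(np.load('scene0.npz'))
im=np.hstack([cv2.resize(c['image'][145:215,195:335],(800,400),interpolation=cv2.INTER_CUBIC)])
s2=cv2.resize(s['image'][160:250,220:340],(800,600),interpolation=cv2.INTER_CUBIC)
cv2.imwrite('pics/scrop.png',s2[:,:,::-1])
for n,k in (('top',c),('scene',s)):
    W=cloud(k)
    u0,u1,v0,v1=(205,235,155,185) if n=='top' else (222,252,165,195)
    B=W[v0:v1,u0:u1].reshape(-1,3); m=(B[:,2]>34)&(B[:,2]<46); p=B[m]
    r=cv2.minAreaRect(p[:,:2].astype(np.float32)); print(n,'blk',len(p),p.mean(0),r)
    # rod
    u0,u1,v0,v1=(255,322,178,200) if n=='top' else (255,322,178,238)
    B=W[v0:v1,u0:u1].reshape(-1,3); m=(B[:,2]>30)&(B[:,2]<120)
    p=B[m]; 
    for y in np.arange(p[:,1].min(),p[:,1].max(),12):
        q=p[(p[:,1]>=y)&(p[:,1]<y+12)]
        if len(q): print(int(y+6),len(q),q[:,0].mean().round(1),np.percentile(q[:,0],[2,98]).round(1),q[:,2].max().round(1))
```

```text
top blk 119 [611.08540953 134.82882151  39.21572325] ((611.5374145507812, 135.27734375), (28.357929229736328, 29.515235900878906), 70.16768646240234)
-126 37 543.9 [531.2 557.8] 65.4
-114 38 544.1 [533.1 555.2] 61.9
-102 19 545.9 [541.5 549.7] 54.8
-90 21 546.9 [541.7 553.1] 55.7
-78 24 547.3 [541.9 552.9] 56.8
-66 23 547.8 [542.4 552.8] 53.0
-54 16 548.4 [544.5 552.7] 57.3
-42 23 549.3 [544.5 555.7] 57.4
-30 20 549.3 [544.5 554.9] 60.5
-18 22 550.4 [545.9 556.1] 68.0
-6 19 550.4 [545.5 555.7] 74.9
5 24 551.2 [546.5 556.6] 84.6
17 22 552.4 [547.6 558.2] 91.8
scene blk 108 [608.94971713 136.3984121   39.3637707 ] ((610.9630737304688, 137.5403289794922), (30.23572540283203, 30.790193557739258), 69.26412963867188)
-140 26 521.9 [511.7 537.3] 57.5
-128 71 542.7 [532.  558.6] 63.9
-116 49 539.1 [531.4 552.9] 63.4
-104 29 544.6 [540.4 551.3] 54.8
-92 32 545.0 [541.5 551.5] 55.4
-80 31 545.1 [541.  550.2] 56.3
-68 26 546.1 [542.7 551.9] 55.6
-56 27 546.6 [543.3 553.1] 54.6
-44 28 547.4 [543.7 552.5] 55.7
-32 30 547.9 [543.6 555.3] 59.4
-20 33 548.4 [544.2 553.8] 66.7
-8 29 549.1 [545.8 553.9] 71.9
3 37 549.9 [546.  555.9] 83.6
15 39 549.8 [546.3 555.5] 93.1
27 5 549.7 [547.6 551.2] 91.9
```

View pics/scrop.png

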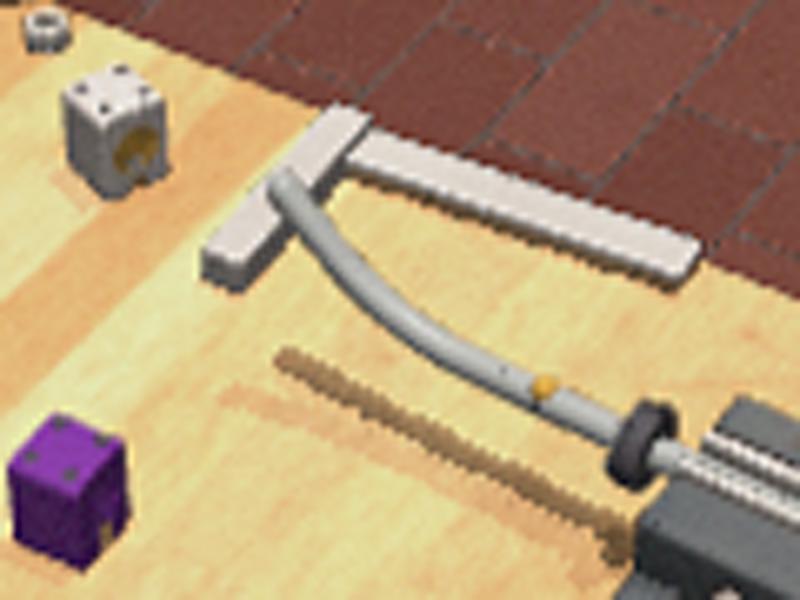

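The scene crop shows the block upright with bore and slot facing the vice, the rod tip at crop (280,180), the button at (545,385) and the collar at (645,445). The bore lies at about 70° yaw and the rod at about 87°. I'm moving over the block now.

Call:
step_arm([
  {"x":-0.982,"y":-0.616},
  {"x":-0.982,"y":-0.616},
  {"x":-0.982,"y":-0.616},
  {"x":-0.982,"y":-0.616},
  {"x":-0.982,"y":-0.616},
  {"x":-0.982,"y":-0.616},
  {"x":-0.982,"y":-0.616},
  {"x":-0.982,"y":-0.616},
  {"x":-0.982,"y":-0.616},
  {"x":-0.982,"y":-0.616},
], jaw=-0.2)

```text
schema error: expected keys x, y, z, rx, ry, rz
```

Call:
step_arm([
  {"x":-0.982,"y":-0.616},
  {"x":-0.982,"y":-0.616},
  {"x":-0.982,"y":-0.616},
  {"x":-0.982,"y":-0.616},
  {"x":-0.982,"y":-0.616},
  {"x":-0.982,"y":-0.616},
  {"x":-0.982,"y":-0.616},
  {"x":-0.982,"y":-0.616},
  {"x":-0.982,"y":-0.616},
  {"x":-0.982,"y":-0.616},
])

```text
schema error: expected keys x, y, z, rx, ry, rz
```

Call:
step_arm([
  {"x":-0.982,"y":-0.616},
  {"x":-0.982,"y":-0.616},
  {"x":-0.982,"y":-0.616},
  {"rz":1},
  {"rz":1},
  {"rz":1},
  {"rz":1},
  {"rz":1},
  {"rz":1},
  {"rz":1},
])

```text
schema error: expected keys x, y, z, rx, ry, rz
```

Call:
step_arm([
  {"rz":1},
  {"rz":1},
  {"rz":1},
  {"rz":1},
  {"rz":1},
  {"rz":1},
  {"rz":1},
  {"rz":1},
  {"rz":1},
  {"rz":0.97},
])

```text
schema error: expected keys x, y, z, rx, ry, rz
```

Run:
```python
from h import *
c=cam('wrist');save(c,'w1.png');np.savez('w1.npz',**c)
s=state();print(s['t'],s['eef_pos'],s['tcp_rot'],s['joints'],s['opening']);print(-c['R'].T@c['t'],c['R'],c['f'])
```

```text
0.15 [141.06671136 608.69764593 214.20917981] [-3.14079291e+00 -1.08052173e-04  2.91377485e+00] [ 1.23738957e+00  4.91405523e-01  1.55929924e+00  2.61020309e-05
  1.09169456e+00 -1.05601046e-01] 1.0013595848371772
[ 70.77429768 627.2475312  383.75837666] [[ 2.25784650e-01  9.74176769e-01 -9.55933563e-04]
 [ 9.40327715e-01 -2.17682833e-01  2.61530059e-01]
 [ 2.54568418e-01 -5.99483637e-02 -9.65194858e-01]] 287.83005021955785
```

View pics/w1.png

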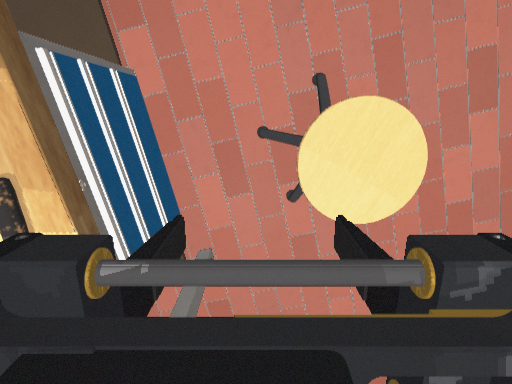

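The wrist view shows only floor and a stool; the arm hasn't moved, because the rows need all six keys. Resending.

Call:
step_arm([
  {"x":-0.982,"y":-0.616,"z":0,"rx":0,"ry":0,"rz":0},
  {"x":-0.982,"y":-0.616,"z":0,"rx":0,"ry":0,"rz":0},
  {"x":-0.982,"y":-0.616,"z":0,"rx":0,"ry":0,"rz":0},
  {"x":-0.982,"y":-0.616,"z":0,"rx":0,"ry":0,"rz":0},
  {"x":-0.982,"y":-0.616,"z":0,"rx":0,"ry":0,"rz":0},
  {"x":-0.982,"y":-0.616,"z":0,"rx":0,"ry":0,"rz":0},
  {"x":-0.982,"y":-0.616,"z":0,"rx":0,"ry":0,"rz":0},
  {"x":-0.982,"y":-0.616,"z":0,"rx":0,"ry":0,"rz":0},
  {"x":-0.982,"y":-0.616,"z":0,"rx":0,"ry":0,"rz":0},
  {"x":-0.982,"y":-0.616,"z":0,"rx":0,"ry":0,"rz":0},
], jaw=-0.2)

```text
t: 0.98
eef_pos: [346.3, 402.2, 214.6]
tcp_rot: [-3.142, -0.0, 2.914]
ft_force: [-0.5, 0.4, 1.5]
opening: 0.603
grip_force: 0.0
```

Call:
step_arm([
  {"x":-0.982,"y":-0.616,"z":0,"rx":0,"ry":0,"rz":0},
  {"x":-0.982,"y":-0.616,"z":0,"rx":0,"ry":0,"rz":0},
  {"x":-0.982,"y":-0.616,"z":0,"rx":0,"ry":0,"rz":0},
  {"x":-0.982,"y":-0.616,"z":0,"rx":0,"ry":0,"rz":0},
  {"x":-0.982,"y":-0.616,"z":0,"rx":0,"ry":0,"rz":0},
  {"x":-0.982,"y":-0.616,"z":0,"rx":0,"ry":0,"rz":0},
  {"x":-0.982,"y":-0.616,"z":0,"rx":0,"ry":0,"rz":0},
  {"x":-0.982,"y":-0.616,"z":0,"rx":0,"ry":0,"rz":0},
  {"x":-0.982,"y":-0.616,"z":0,"rx":0,"ry":0,"rz":0},
  {"x":-0.982,"y":-0.616,"z":0,"rx":0,"ry":0,"rz":0},
])

```text
t: 1.82
eef_pos: [550.7, 196.7, 214.5]
tcp_rot: [-3.142, -0.0, 2.914]
ft_force: [0.5, 0.5, -0.2]
opening: 0.6
grip_force: 0.0
```

Call:
step_arm([
  {"x":-0.982,"y":-0.616,"z":0,"rx":0,"ry":0,"rz":0},
  {"x":-0.982,"y":-0.616,"z":0,"rx":0,"ry":0,"rz":0},
  {"x":-0.982,"y":-0.616,"z":0,"rx":0,"ry":0,"rz":0},
  {"x":0,"y":0,"z":0,"rx":0,"ry":0,"rz":1},
  {"x":0,"y":0,"z":0,"rx":0,"ry":0,"rz":1},
  {"x":0,"y":0,"z":0,"rx":0,"ry":0,"rz":1},
  {"x":0,"y":0,"z":0,"rx":0,"ry":0,"rz":1},
  {"x":0,"y":0,"z":0,"rx":0,"ry":0,"rz":1},
  {"x":0,"y":0,"z":0,"rx":0,"ry":0,"rz":1},
  {"x":0,"y":0,"z":0,"rx":0,"ry":0,"rz":1},
])

```text
t: 2.65
eef_pos: [611.1, 136.3, 214.4]
tcp_rot: [-3.141, -0.0, 2.209]
ft_force: [-0.3, 0.6, -0.8]
opening: 0.601
grip_force: 0.0
```

Call:
step_arm([
  {"x":0,"y":0,"z":0,"rx":0,"ry":0,"rz":1},
  {"x":0,"y":0,"z":0,"rx":0,"ry":0,"rz":1},
  {"x":0,"y":0,"z":0,"rx":0,"ry":0,"rz":1},
  {"x":0,"y":0,"z":0,"rx":0,"ry":0,"rz":1},
  {"x":0,"y":0,"z":0,"rx":0,"ry":0,"rz":1},
  {"x":0,"y":0,"z":0,"rx":0,"ry":0,"rz":1},
  {"x":0,"y":0,"z":0,"rx":0,"ry":0,"rz":1},
  {"x":0,"y":0,"z":0,"rx":0,"ry":0,"rz":1},
  {"x":0,"y":0,"z":0,"rx":0,"ry":0,"rz":1},
  {"x":0,"y":0,"z":0,"rx":0,"ry":0,"rz":0.97},
])

```text
t: 3.48
eef_pos: [611.1, 136.3, 214.3]
tcp_rot: [-3.141, 0.0, 1.212]
ft_force: [0.2, 0.9, 0.1]
opening: 0.601
grip_force: 0.0
```

Run:
```python
from h import *
c=cam('wrist');save(c,'w2.png');np.savez('w2.npz',**c)
s=state();print(s['t'],s['eef_pos'],s['tcp_rot'],s['joints'],s['opening']);print(-c['R'].T@c['t'],c['R'],c['f'])
```

```text
3.5333 [611.1177533  136.29488215 214.38764105] [-3.14119505e+00  1.17320541e-04  1.20516581e+00] [1.13955023e-01 4.92949279e-01 1.55599660e+00 8.93837393e-05
 1.09305366e+00 4.79544449e-01] 0.5992905176212613
[638.29277194 206.9614884  383.97594935] [[ 9.36269034e-01 -3.51283460e-01 -4.76287605e-04]
 [-3.38920501e-01 -9.03673158e-01  2.61739788e-01]
 [-9.23752668e-02 -2.44897435e-01 -9.65138361e-01]] 287.83005021955785
```

View pics/w2.png

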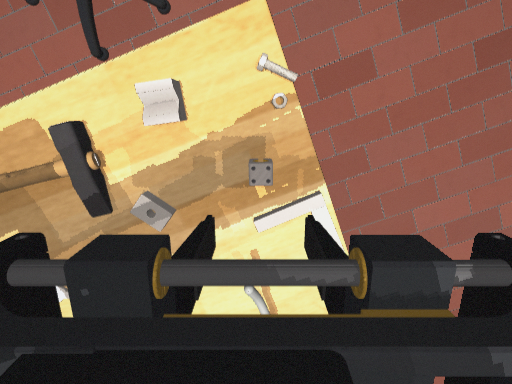

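The wrist view shows the block top at (261,172) with its bore mouth at the upper edge, nicely aligned with the tool. The rod tip is visible between the fingers at (249,290).

Run:
```python
from h import *
c=dict(np.load('w2.npz'));W=cloud(c)
B=W[150:195,240:285].reshape(-1,3);p=B[(B[:,2]>36)&(B[:,2]<44)]
r=cv2.minAreaRect(p[:,:2].astype(np.float32));print(len(p),p.mean(0),r)
T=np.array(W[282:316,235:275]).reshape(-1,3);T=T[(T[:,2]>70)&(T[:,2]<110)]
o=np.argsort(-T[:,1]);print(len(T),T[o[:8]].round(1))
for n,(u0,u1,v0,v1) in dict(top=(255,325,178,205),scene=(255,330,178,245)).items():
    k=dict(np.load(n+'0.npz'));W=cloud(k);im=cv2.cvtColor(k['image'],cv2.COLOR_RGB2HSV)
    m=(im[:,:,1]>150)&(im[:,:,0]<25)&(np.abs(W[:,:,2]-54)<6); m[:v0]=0;m[v1:]=0;m[:,:u0]=0;m[:,u1:]=0
    v,u=np.nonzero(m); print(n,'button',len(u),u.mean() if len(u) else 0,v.mean() if len(u) else 0,np.median(W[m],0) if len(u) else 0)
    p=W[v0:v1,u0:u1].reshape(-1,3); q=p[(p[:,2]>60-3)&(p[:,2]<66)&(p[:,1]<-100)&(p[:,1]>-125)]; print('collar top',len(q),q.min(0),q.max(0),q.mean(0))
    t=p[(p[:,2]>84)&(p[:,2]<105)];o=np.argsort(-t[:,1]);print('tip',t[o[:5]].round(1))
```

```text
545 [613.72755228 138.29862986  39.47001778] ((613.676025390625, 138.01800537109375), (27.767227172851562, 28.552671432495117), 69.18598937988281)
142 [[553.6  26.7  87. ]
 [552.2  26.5  86. ]
 [554.7  26.3  87. ]
 [552.1  26.1  87.4]
 [554.6  26.   88.5]
 [553.3  26.   87.8]
 [555.8  25.8  86.8]
 [550.5  25.6  83.8]]
top button 2 303.0 190.5 [547.77606962 -84.45918761  55.48381224]
collar top 16 [ 535.34971162 -123.46699009   57.24836899] [ 553.8847087  -117.84958593   65.4385816 ] [ 545.07657102 -120.83092127   60.61095872]
tip [[552.2  22.9  89.9]
 [549.9  22.9  88.1]
 [555.1  22.9  87.8]
 [549.6  20.4  90.5]
 [547.3  20.4  88.7]]
scene button 8 300.875 217.875 [546.23581348 -83.40602935  53.42672193]
collar top 30 [ 535.22660774 -124.63345687   57.09354193] [ 552.56002089 -115.68552542   63.35826348] [ 542.55131895 -120.60017558   60.80809945]
tip [[551.1  26.   87.9]
 [547.5  23.5  88.6]
 [551.2  23.3  91.9]
 [548.7  21.7  91.5]
 [548.   21.2  89.3]]
```

Call:
step_arm([
  {"x":0.05,"y":0.04,"z":0.9,"rx":0,"ry":0,"rz":0},
  {"x":0,"y":0,"z":0.9,"rx":0,"ry":0,"rz":0},
  {"x":0,"y":0,"z":0.9,"rx":0,"ry":0,"rz":0},
  {"x":0,"y":0,"z":0.9,"rx":0,"ry":0,"rz":0},
  {"x":0,"y":0,"z":0.9,"rx":0,"ry":0,"rz":0},
  {"x":0,"y":0,"z":0.9,"rx":0,"ry":0,"rz":0},
  {"x":0,"y":0,"z":0.9,"rx":0,"ry":0,"rz":0},
  {"x":0,"y":0,"z":0.9,"rx":0,"ry":0,"rz":0},
  {"x":0,"y":0,"z":0.7,"rx":0,"ry":0,"rz":0},
  {"x":0,"y":0,"z":0.3,"rx":0,"ry":0,"rz":0},
])

```text
t: 4.37
eef_pos: [611.4, 137.0, 7.1]
tcp_rot: [-3.139, 0.001, 1.219]
ft_force: [-0.7, 0.8, 0.3]
opening: 0.597
grip_force: 0.0
```

Call:
step_arm([
  {"x":0,"y":0,"z":0,"rx":0,"ry":0,"rz":0},
  {"x":0,"y":0,"z":0,"rx":0,"ry":0,"rz":0},
  {"x":0,"y":0,"z":0,"rx":0,"ry":0,"rz":0},
  {"x":0,"y":0,"z":0,"rx":0,"ry":0,"rz":0},
  {"x":0,"y":0,"z":0,"rx":0,"ry":0,"rz":0},
  {"x":0,"y":0,"z":0,"rx":0,"ry":0,"rz":0},
  {"x":0,"y":0,"z":0,"rx":0,"ry":0,"rz":0},
  {"x":0,"y":0,"z":0,"rx":0,"ry":0,"rz":0},
  {"x":0,"y":0,"z":0,"rx":0,"ry":0,"rz":0},
  {"x":0,"y":0,"z":0,"rx":0,"ry":0,"rz":0},
], jaw=1)

```text
t: 5.2
eef_pos: [613.1, 137.2, 10.7]
tcp_rot: [3.14, -0.001, 1.217]
ft_force: [-0.7, -0.6, 6.5]
opening: 0.315
grip_force: 30.0
```

Run:
```python
from h import *
c=cam('wrist');np.savez('w3.npz',**c)
s=state();print({k:np.round(v,4) for k,v in s.items()})
W=cloud(c);Rt=Ro.from_euler('xyz',s['tcp_rot']);B=(W-s['eef_pos']).reshape(-1,3)@Rt.as_matrix()
m=(abs(W[:,:,2]-40)<3).ravel()&(abs(B[:,0])<25)&(abs(B[:,1])<14);print(m.sum(),B[m].min(0),B[m].max(0),np.percentile(B[m],[3,97],axis=0))
```

```text
{'t': np.float64(5.25), 'joints': array([1.151e-01, 7.447e-01, 1.712e+00, 2.000e-04, 6.833e-01, 4.688e-01]), 'qvel': array([ 0.0007, -0.0003, -0.0003,  0.0007, -0.0006,  0.0007]), 'tau': array([-6.78000e-02, -6.39561e+01, -1.60873e+01,  4.76000e-02,
       -2.85000e-01,  6.00000e-04]), 'eef_pos': array([613.0514, 137.2363,  10.7127]), 'tcp_rot': array([ 3.1402e+00, -8.0000e-04,  1.2169e+00]), 'ft_force': array([-0.2134, -0.4321,  6.2718]), 'moment': array([-0.1109,  0.3063, -0.0132]), 'grip_force': np.float64(30.0013), 'opening': np.float64(0.3161)}
1512 [ -2.34307239 -13.98047782 -30.81289406] [ 15.13599718  13.911277   -26.29409155] [[ -0.88407898 -13.098391   -29.84098064]
 [ 14.67620107  13.1292956  -26.94642904]]
```

Call:
step_arm([
  {"x":0,"y":0,"z":-0.1,"rx":0,"ry":0,"rz":0},
  {"x":0,"y":0,"z":-0.3,"rx":0,"ry":0,"rz":0},
  {"x":0,"y":0,"z":-0.5,"rx":0,"ry":0,"rz":0},
  {"x":0,"y":0,"z":-0.6,"rx":0,"ry":0,"rz":0},
  {"x":0,"y":0,"z":-0.6,"rx":0,"ry":0,"rz":0},
  {"x":0,"y":0,"z":-0.6,"rx":0,"ry":0,"rz":0},
  {"x":0,"y":0,"z":-0.6,"rx":0,"ry":0,"rz":0},
  {"x":0,"y":0,"z":-0.4,"rx":0,"ry":0,"rz":0},
  {"x":0,"y":0,"z":-0.2,"rx":0,"ry":0,"rz":0},
  {"x":0,"y":0,"z":0,"rx":0,"ry":0,"rz":0},
])

```text
t: 6.08
eef_pos: [613.0, 137.2, 108.6]
tcp_rot: [3.14, -0.001, 1.217]
ft_force: [0.7, 0.0, -1.9]
opening: 0.312
grip_force: 30.0
```

```bash
cat >> h.py <<'E'
import json
O=np.array([545.3,-116.2,47.]); YAW=np.radians(87.1)
def fr(): 
    u=np.array([np.cos(YAW),np.sin(YAW),0]);return u
BB=np.array([0.9,0,-9.3])
def pose(P,th,roll=0,bb=None):
    "TCP pose with bore middle at P, bore tilted up by th, rolled about rod y by roll"
    u=fr();x=np.cos(th)*u+np.sin(th)*np.array([0,0,1]);y=np.array([u[1],-u[0],0]);R=np.stack([x,y,np.cross(x,y)],1)
    R=Ro.from_rotvec(roll*x).as_matrix()@R
    return np.array(P)-R@(BB if bb is None else bb),Ro.from_matrix(R)
def arc(s):
    "bore path: s mm from collar face along axis -> P,th"
    u=fr();z=np.array([0,0,1.])
    L=90*np.radians(40)
    if s<60: a,h,t=s,0,0
    elif s<60+L: t=(s-60)/90;a,h=60+90*np.sin(t),90*(1-np.cos(t))
    else: t=np.radians(40);e=s-60-L;a,h=60+90*np.sin(t)+e*np.cos(t),90*(1-np.cos(t))+e*np.sin(t)
    return O+a*u+h*z,t
TIP=60+90*np.radians(40)+32
def rows(wp,p0=None,r0=None):
    s=state();p=s['eef_pos'] if p0 is None else p0;r=Ro.from_euler('xyz',s['tcp_rot']) if r0 is None else r0
    out=[]
    for q,rq in wp:
        d=r.inv().apply(q-p)/25;w=(r.inv()*rq).as_rotvec()/.1
        out.append([float(v) for v in np.round(np.r_[d,w],3)]);p,r=q,rq
    for a in out: print(a)
def lerp(q,rq,n,p0=None,r0=None):
    s=state();p=s['eef_pos'] if p0 is None else p0;r=Ro.from_euler('xyz',s['tcp_rot']) if r0 is None else r0
    w=(r.inv()*rq).as_rotvec();return [(p+(q-p)*k/n,r*Ro.from_rotvec(w*k/n)) for k in range(1,n+1)]
E
python3 - <<'E'
from h import *
s=state();print(s['t'],s['eef_pos'],s['tcp_rot'],s['opening'],s['ft_force'])
P,t=arc(TIP+30);q,r=pose(P,t);print(P,q,r.as_euler('xyz'))
rows(lerp(q,r,10))
E
```

```text
6.0833 [612.99452899 137.22049452 108.64671957] [ 3.13970407e+00 -1.06570052e-03  1.21683681e+00] 0.3117955511600037 [ 0.71716643  0.00748692 -1.92009695]
[553.66532207  48.93389164 107.90883192] [553.93288207  54.21560375 100.20610975] [ 3.14159265 -0.6981317   1.52018178]
[-0.393, -0.107, 0.033, 0.108, 0.692, -0.29]
[-0.391, -0.118, 0.007, 0.108, 0.692, -0.29]
[-0.388, -0.129, -0.018, 0.108, 0.692, -0.29]
[-0.381, -0.141, -0.044, 0.108, 0.692, -0.29]
[-0.373, -0.152, -0.068, 0.108, 0.692, -0.29]
[-0.363, -0.164, -0.092, 0.108, 0.692, -0.29]
[-0.351, -0.175, -0.115, 0.108, 0.692, -0.29]
[-0.337, -0.187, -0.137, 0.108, 0.692, -0.29]
[-0.321, -0.198, -0.157, 0.108, 0.692, -0.29]
[-0.304, -0.209, -0.177, 0.108, 0.692, -0.29]
```

Call:
step_arm([
  {"x":-0.393,"y":-0.107,"z":0.033,"rx":0.108,"ry":0.692,"rz":-0.29},
  {"x":-0.391,"y":-0.118,"z":0.007,"rx":0.108,"ry":0.692,"rz":-0.29},
  {"x":-0.388,"y":-0.129,"z":-0.018,"rx":0.108,"ry":0.692,"rz":-0.29},
  {"x":-0.381,"y":-0.141,"z":-0.044,"rx":0.108,"ry":0.692,"rz":-0.29},
  {"x":-0.373,"y":-0.152,"z":-0.068,"rx":0.108,"ry":0.692,"rz":-0.29},
  {"x":-0.363,"y":-0.164,"z":-0.092,"rx":0.108,"ry":0.692,"rz":-0.29},
  {"x":-0.351,"y":-0.175,"z":-0.115,"rx":0.108,"ry":0.692,"rz":-0.29},
  {"x":-0.337,"y":-0.187,"z":-0.137,"rx":0.108,"ry":0.692,"rz":-0.29},
  {"x":-0.321,"y":-0.198,"z":-0.157,"rx":0.108,"ry":0.692,"rz":-0.29},
  {"x":-0.304,"y":-0.209,"z":-0.177,"rx":0.108,"ry":0.692,"rz":-0.29},
])

```text
t: 6.92
eef_pos: [553.0, 53.7, 98.5]
tcp_rot: [-3.14, -0.701, 1.519]
ft_force: [-0.4, -0.6, -1.6]
opening: 0.312
grip_force: 30.0
```

Run:
```python
from h import *
c=cam('scene');t=cam('top');w=cam('wrist')
for n,k in (('s4',c),('t4',t),('w4',w)): np.savez(n+'.npz',**k)
s=state();print(s['t'],s['eef_pos'],s['tcp_rot'],s['joints'],s['ft_force'])
a=cv2.resize(c['image'][120:245,215:345],(416,400),interpolation=cv2.INTER_CUBIC)
b=cv2.resize(w['image'][200:384,150:362],(384,333),interpolation=cv2.INTER_CUBIC); b=np.vstack([b,np.zeros((67,384,3),np.uint8)])
cv2.imwrite('pics/c4.png',np.hstack([a,b])[:,:,::-1])
for n,k in (('s',c),('w',w),('t',t)):
    W=cloud(k).reshape(-1,3);R=Ro.from_euler('xyz',s['tcp_rot']).as_matrix()
    T=W[(np.linalg.norm(W-[552,20,85],axis=1)<22)];B=(T-s['eef_pos'])@R
    m=(B[:,0]<-25);print(n,m.sum(),B[m].max(0) if m.any() else 0,B[m].mean(0) if m.any() else 0,np.percentile(B[m],[5,95],axis=0) if m.any() else 0)
```

```text
7.0667 [553.1837241   53.02649622  97.59991783] [-3.13503835 -0.69744335  1.51290603] [-0.33753932  0.64313531  1.88212596  0.80413062  1.02472885 -0.8577591 ] [-0.35944379  0.23393129 -1.54433407]
s 31 [-42.03798378   5.38980492  -6.36427102] [-48.38892744  -0.55512186 -13.98905898] [[-53.867754    -3.47097811 -17.6383613 ]
 [-42.28461607   5.17839222  -9.22196803]]
w 511 [-28.80119608   8.883992    -9.54820244] [-38.64909812   3.24998146 -14.54228456] [[-47.72391695  -1.93783483 -16.16183567]
 [-30.15754284   8.62852122 -12.13964384]]
t 15 [-29.26782482   7.07804348 -13.71567058] [-39.50667235   2.91060316 -16.08074813] [[-53.77534399  -1.83096456 -18.39233605]
 [-29.64658225   6.90043981 -13.87995845]]
```

View pics/c4.png

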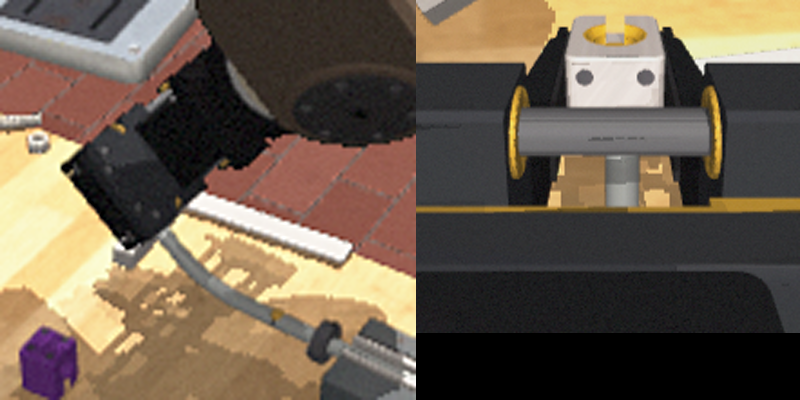

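The scene crop shows the gripped block just off the rod tip at (160,235). The wrist crop shows the block centred at column 614 and the rod at about 622, so there is a small sideways offset, which I'll measure next.

Run:
```python
from h import *
w=dict(np.load('w4.npz'));s=state();R=Ro.from_euler('xyz',s['tcp_rot']).as_matrix()
B=(cloud(w)-s['eef_pos'])@R
# block: pixels by tool coords
m=(abs(B[...,0])<20)&(abs(B[...,1])<22)&(B[...,2]<-3)&(B[...,2]>-36)&(w['image'].min(2)>120)
v,u=np.nonzero(m);print('blk px',u.min(),u.max(),v.min(),v.max(),np.percentile(B[m],[2,50,98],axis=0).round(1))
for lo in range(-33,-24,3):
    k=m&(B[...,2]>=lo)&(B[...,2]<lo+3);print('z',lo,k.sum(),np.percentile(B[k],[1,99],axis=0).round(1) if k.sum()>9 else '')
m=(B[...,0]<-25)&(B[...,0]>-140)&(abs(B[...,1])<20)&(abs(B[...,2]+10-0)<25)&(cloud(w)[...,2]>40)
for a in range(-60,-25,5):
    k=m&(B[...,0]>=a)&(B[...,0]<a+5)
    if k.sum()>5: print('rod',a+2.5,k.sum(),np.percentile(B[k][:,1],[2,98]).round(1),B[k].mean(0).round(1),np.percentile(B[k][:,2],5).round(1))
v,u=np.nonzero(m);print('rod px',u.min(),u.max(),v.min(),v.max())
q,r=pose(*arc(TIP+30));print('tip expected in tool',(arc(TIP)[0]-s['eef_pos'])@R)
```

```text
blk px 232 286 216 259 [[ -2.6 -13.  -29. ]
 [  8.5   0.6 -27.6]
 [ 13.   14.8  -7.4]]
z -33 0 
z -30 1212 [[ -2.9 -12.7 -29.3]
 [ 12.7  14.1 -27. ]]
z -27 265 [[ -3.  -13.4 -27. ]
 [ 13.2  15.2 -24.1]]
rod -47.5 92 [-2.   8.8] [-46.8   3.5 -14.5] -16.1
rod -42.5 122 [-2.   8.7] [-42.4   3.1 -14.7] -16.2
rod -37.5 126 [-2.6  8.7] [-37.6   3.2 -14.5] -16.2
rod -32.5 146 [-2.6  8.6] [-32.4   3.1 -14.5] -16.3
rod -27.5 22 [-0.4  7.7] [-29.4   3.6 -14.7] -15.8
rod px 254 272 287 314
tip expected in tool [-26.4888365    0.81603368 -10.49239601]
```

```bash
sed -i 's/^O=.*/O=np.array([546.6,-116.5,47.]); YAW=np.radians(87.1)/; s/^BB=.*/BB=np.array([0.5,0,-9.3])/' h.py
cat >> h.py <<'E'
def go(ss,roll=0,off=None):
    wp=[pose(arc(s)[0]+(0 if off is None else np.array(off)),arc(s)[1],roll) for s in ss];rows(wp)
E
python3 - <<'E'
from h import *
s=state();q,r=pose(*arc(TIP+30));d=lerp(q,r,3)
rows(d+[pose(*arc(TIP+a)) for a in (27,23,19,15,11,8,5)])
E
```

```text
[0.038, 0.026, -0.018, -0.006, 0.002, -0.019]
[0.038, 0.027, -0.018, -0.006, 0.002, -0.019]
[0.038, 0.027, -0.018, -0.006, 0.002, -0.019]
[-0.12, -0.0, -0.0, 0.0, -0.0, 0.0]
[-0.16, -0.0, 0.0, 0.0, 0.0, 0.0]
[-0.16, -0.0, -0.0, 0.0, 0.0, 0.0]
[-0.16, 0.0, -0.0, 0.0, 0.0, 0.0]
[-0.16, -0.0, 0.0, 0.0, 0.0, 0.0]
[-0.12, 0.0, -0.0, 0.0, 0.0, 0.0]
[-0.12, -0.0, 0.0, 0.0, 0.0, 0.0]
```

Call:
step_arm([
  {"x":0.038,"y":0.026,"z":-0.018,"rx":-0.006,"ry":0.002,"rz":-0.019},
  {"x":0.038,"y":0.026,"z":-0.018,"rx":-0.006,"ry":0.002,"rz":-0.019},
  {"x":0.038,"y":0.026,"z":-0.018,"rx":-0.006,"ry":0.002,"rz":-0.019},
  {"x":-0.12,"y":0,"z":0,"rx":0,"ry":0,"rz":0},
  {"x":-0.16,"y":0,"z":0,"rx":0,"ry":0,"rz":0},
  {"x":-0.16,"y":0,"z":0,"rx":0,"ry":0,"rz":0},
  {"x":-0.16,"y":0,"z":0,"rx":0,"ry":0,"rz":0},
  {"x":-0.16,"y":0,"z":0,"rx":0,"ry":0,"rz":0},
  {"x":-0.12,"y":0,"z":0,"rx":0,"ry":0,"rz":0},
  {"x":-0.12,"y":0,"z":0,"rx":0,"ry":0,"rz":0},
])

```text
t: 7.9
eef_pos: [554.6, 35.9, 85.3]
tcp_rot: [3.138, -0.699, 1.525]
ft_force: [0.4, 0.3, -1.4]
opening: 0.314
grip_force: 30.0
```

```bash
cat >> h.py <<'E'
def rep():
    s=state();R=Ro.from_euler('xyz',s['tcp_rot']);u=fr();b=s['eef_pos']+R.apply(BB)-O
    S=[np.linalg.norm(arc(k)[0]-O-b) for k in np.arange(0,190,.5)];k=np.argmin(S)*.5
    x=R.as_matrix()[:,0]
    print('t',round(s['t'],2),'s~',k,'off',round(min(S),2),'bore al/z',(b@u).round(2),b[2].round(2),'lat',(b@[u[1],-u[0],0]).round(2),'elev',np.degrees(np.arcsin(x[2])).round(1),'head',np.degrees(np.arctan2(x[1],x[0])).round(1),
     'Ftool',R.inv().apply(s['ft_force']).round(1),'open',round(s['opening'],3))
E
python3 - <<'E'
from h import *
rep(); 
go([TIP+a for a in (2,-1,-3,-5,-7,-9,-11,-12,-13,-14)])
E
```

```text
t 7.9 s~ 161.0 off 0.3 bore al/z 147.03 45.73 lat 0.25 elev 40.0 head 87.4 Ftool [-0.7  0.4  1.3] open 0.314
[-0.169, -0.011, 0.006, 0.001, -0.004, 0.037]
[-0.12, -0.0, -0.0, 0.0, 0.0, 0.0]
[-0.08, 0.0, 0.0, 0.0, 0.0, 0.0]
[-0.08, -0.0, -0.0, 0.0, 0.0, 0.0]
[-0.08, 0.0, 0.0, 0.0, 0.0, 0.0]
[-0.08, -0.0, -0.0, 0.0, 0.0, 0.0]
[-0.08, 0.0, -0.0, 0.0, 0.0, 0.0]
[-0.04, 0.0, -0.0, 0.0, 0.0, 0.0]
[-0.04, -0.0, 0.0, 0.0, 0.0, 0.0]
[-0.04, 0.0, -0.0, 0.0, 0.0, 0.0]
```

Call:
step_arm([
  {"x":-0.16,"y":-0.01,"z":0,"rx":0,"ry":0,"rz":0.03},
  {"x":-0.12,"y":0,"z":0,"rx":0,"ry":0,"rz":0},
  {"x":-0.08,"y":0,"z":0,"rx":0,"ry":0,"rz":0},
  {"x":-0.08,"y":0,"z":0,"rx":0,"ry":0,"rz":0},
  {"x":-0.08,"y":0,"z":0,"rx":0,"ry":0,"rz":0},
  {"x":-0.08,"y":0,"z":0,"rx":0,"ry":0,"rz":0},
  {"x":-0.08,"y":0,"z":0,"rx":0,"ry":0,"rz":0},
  {"x":-0.04,"y":0,"z":0,"rx":0,"ry":0,"rz":0},
  {"x":-0.04,"y":0,"z":0,"rx":0,"ry":0,"rz":0},
  {"x":-0.04,"y":0,"z":0,"rx":0,"ry":0,"rz":0},
])

```text
t: 8.73
eef_pos: [553.6, 21.0, 72.8]
tcp_rot: [3.141, -0.699, 1.522]
ft_force: [-0.4, 0.1, -0.6]
opening: 0.312
grip_force: 30.0
```

Run:
```python
from h import *
rep(); w=cam('wrist');np.savez('w5.npz',**w);s=cam('scene')
a=cv2.resize(s['image'][150:245,235:345],(416,360),interpolation=cv2.INTER_CUBIC)
b=cv2.resize(w['image'][200:325,190:324],(384,360),interpolation=cv2.INTER_CUBIC)
cv2.imwrite('pics/c5.png',np.hstack([a,b])[:,:,::-1])
rep();go([TIP-14-k*1.5 for k in range(1,11)])
```

```text
t 8.73 s~ 141.5 off 0.2 bore al/z 132.04 33.21 lat 0.03 elev 40.0 head 87.2 Ftool [-0.3 -0.4  0.5] open 0.312
t 8.83 s~ 141.5 off 0.18 bore al/z 132.02 33.17 lat 0.05 elev 40.0 head 87.2 Ftool [ 0.2 -0.8  0.7] open 0.315
[-0.086, -0.002, 0.007, 0.001, -0.003, 0.01]
[-0.06, -0.0, -0.0, 0.0, 0.0, 0.0]
[-0.06, 0.0, -0.0, 0.0, 0.0, 0.0]
[-0.06, -0.0, 0.0, 0.0, 0.0, 0.0]
[-0.06, -0.0, -0.0, 0.0, 0.0, 0.0]
[-0.06, -0.0, 0.0, 0.0, 0.0, 0.0]
[-0.06, -0.0, -0.0, 0.0, 0.0, 0.0]
[-0.06, -0.0, -0.0, 0.0, 0.0, 0.0]
[-0.06, -0.0, 0.0, 0.0, 0.0, 0.0]
[-0.06, -0.0, -0.0, 0.0, 0.0, 0.0]
```

View pics/c5.png

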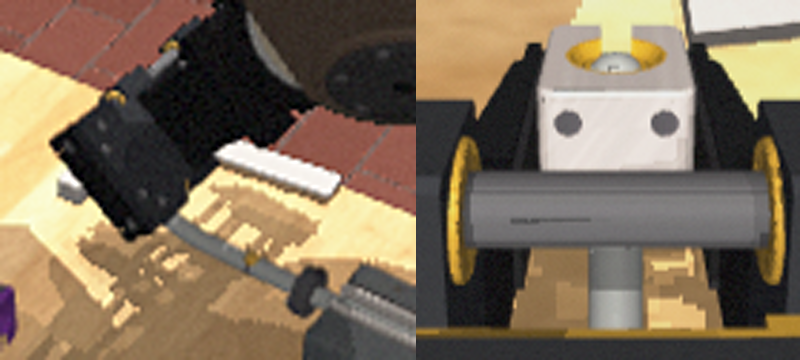

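The scene crop shows the block on the rod end. The wrist crop shows the rod's ball end well centred in the bore mouth at (615,65), so it is threaded with negligible force. Next is the bend, aiming for the mean pose of the curved axis over the bore length.

```bash
cat >> h.py <<'E'
def bore(s):
    k=np.linspace(-14,14,29);A=[arc(s+j) for j in k];P=np.mean([a[0] for a in A],0)
    D=sum(j*(a[0]-P) for j,a in zip(k,A));return P,np.arcsin(D[2]/np.linalg.norm(D))
def go2(ss,roll=0,off=(0,0,0)): rows([pose(bore(s)[0]+np.array(off),bore(s)[1],roll) for s in ss])
E
python3 - <<'E'
from h import *
go2(np.arange(139,119,-2))
E
```

```text
[-0.099, -0.002, 0.007, 0.001, -0.003, 0.01]
[-0.08, -0.0, -0.0, 0.0, -0.0, 0.0]
[-0.08, 0.0, -0.0, 0.0, -0.002, -0.0]
[-0.08, 0.0, -0.0, -0.0, -0.008, 0.0]
[-0.081, -0.0, -0.0, -0.0, -0.02, -0.0]
[-0.081, 0.0, -0.001, 0.0, -0.035, 0.0]
[-0.082, 0.0, -0.001, 0.0, -0.054, -0.0]
[-0.083, -0.0, -0.001, 0.0, -0.075, 0.0]
[-0.084, -0.0, -0.001, -0.0, -0.098, 0.0]
[-0.084, -0.0, -0.002, 0.0, -0.121, -0.0]
```

Call:
step_arm([
  {"x":-0.099,"y":0,"z":0.007,"rx":0,"ry":-0.003,"rz":0.01},
  {"x":-0.08,"y":0,"z":0,"rx":0,"ry":0,"rz":0},
  {"x":-0.08,"y":0,"z":0,"rx":0,"ry":-0.002,"rz":0},
  {"x":-0.08,"y":0,"z":0,"rx":0,"ry":-0.008,"rz":0},
  {"x":-0.081,"y":0,"z":0,"rx":0,"ry":-0.02,"rz":0},
  {"x":-0.081,"y":0,"z":-0.001,"rx":0,"ry":-0.035,"rz":0},
  {"x":-0.082,"y":0,"z":-0.001,"rx":0,"ry":-0.054,"rz":0},
  {"x":-0.083,"y":0,"z":-0.001,"rx":0,"ry":-0.075,"rz":0},
  {"x":-0.084,"y":0,"z":-0.001,"rx":0,"ry":-0.098,"rz":0},
  {"x":-0.084,"y":0,"z":-0.002,"rx":0,"ry":-0.121,"rz":0},
])

```text
t: 9.67
eef_pos: [552.8, 4.8, 59.3]
tcp_rot: [3.141, -0.656, 1.52]
ft_force: [0.0, 0.8, -1.3]
opening: 0.314
grip_force: 30.0
```

Run:
```python
from h import *
rep();go2(np.arange(119.5,104.5,-1.5))
```

```text
t 9.67 s~ 121.0 off 0.29 bore al/z 116.17 19.99 lat 0.04 elev 37.6 head 87.1 Ftool [-0.2 -0.   1.5] open 0.314
[-0.057, -0.002, -0.002, 0.001, -0.095, 0.001]
[-0.064, -0.0, -0.001, -0.0, -0.118, 0.0]
[-0.065, 0.0, -0.001, -0.0, -0.129, 0.0]
[-0.065, -0.0, -0.001, 0.0, -0.14, -0.0]
[-0.065, -0.0, -0.001, -0.0, -0.149, -0.0]
[-0.066, 0.0, -0.001, 0.0, -0.156, 0.0]
[-0.066, -0.0, -0.001, 0.0, -0.162, -0.0]
[-0.066, 0.0, -0.001, 0.0, -0.165, 0.0]
[-0.066, -0.0, -0.001, 0.0, -0.167, -0.0]
[-0.066, 0.0, -0.001, -0.0, -0.167, -0.0]
```

Call:
step_arm([
  {"x":-0.057,"y":0,"z":-0.002,"rx":0,"ry":-0.095,"rz":0},
  {"x":-0.064,"y":0,"z":-0.001,"rx":0,"ry":-0.118,"rz":0},
  {"x":-0.065,"y":0,"z":-0.001,"rx":0,"ry":-0.129,"rz":0},
  {"x":-0.065,"y":0,"z":-0.001,"rx":0,"ry":-0.14,"rz":0},
  {"x":-0.065,"y":0,"z":-0.001,"rx":0,"ry":-0.149,"rz":0},
  {"x":-0.066,"y":0,"z":-0.001,"rx":0,"ry":-0.156,"rz":0},
  {"x":-0.066,"y":0,"z":-0.001,"rx":0,"ry":-0.162,"rz":0},
  {"x":-0.066,"y":0,"z":-0.001,"rx":0,"ry":-0.165,"rz":0},
  {"x":-0.066,"y":0,"z":-0.001,"rx":0,"ry":-0.167,"rz":0},
  {"x":-0.066,"y":0,"z":-0.001,"rx":0,"ry":-0.167,"rz":0},
])

```text
t: 10.5
eef_pos: [552.1, -8.6, 50.6]
tcp_rot: [3.141, -0.51, 1.52]
ft_force: [0.6, -0.4, -0.9]
opening: 0.312
grip_force: 30.0
```

Run:
```python
from h import *
rep();go2(np.arange(104,89,-1.5))
```

```text
t 10.5 s~ 106.0 off 0.47 bore al/z 103.9 11.95 lat 0.07 elev 29.2 head 87.1 Ftool [-0.8  0.7  0.6] open 0.312
[-0.092, -0.003, 0.001, 0.002, -0.216, 0.002]
[-0.066, -0.0, -0.001, 0.0, -0.167, 0.0]
[-0.066, -0.0, -0.001, 0.0, -0.167, -0.0]
[-0.066, 0.0, -0.001, -0.0, -0.167, 0.0]
[-0.066, -0.0, -0.001, 0.0, -0.167, -0.0]
[-0.066, 0.0, -0.001, -0.0, -0.167, 0.0]
[-0.066, -0.0, -0.001, -0.0, -0.167, 0.0]
[-0.066, 0.0, -0.001, 0.0, -0.167, 0.0]
[-0.066, -0.0, -0.001, -0.0, -0.167, 0.0]
[-0.066, 0.0, -0.001, 0.0, -0.167, 0.0]
```

Call:
step_arm([
  {"x":-0.092,"y":0,"z":0.001,"rx":0,"ry":-0.216,"rz":0},
  {"x":-0.066,"y":0,"z":-0.001,"rx":0,"ry":-0.167,"rz":0},
  {"x":-0.066,"y":0,"z":-0.001,"rx":0,"ry":-0.167,"rz":0},
  {"x":-0.066,"y":0,"z":-0.001,"rx":0,"ry":-0.167,"rz":0},
  {"x":-0.066,"y":0,"z":-0.001,"rx":0,"ry":-0.167,"rz":0},
  {"x":-0.066,"y":0,"z":-0.001,"rx":0,"ry":-0.167,"rz":0},
  {"x":-0.066,"y":0,"z":-0.001,"rx":0,"ry":-0.167,"rz":0},
  {"x":-0.066,"y":0,"z":-0.001,"rx":0,"ry":-0.167,"rz":0},
  {"x":-0.066,"y":0,"z":-0.001,"rx":0,"ry":-0.167,"rz":0},
  {"x":-0.066,"y":0,"z":-0.001,"rx":0,"ry":-0.167,"rz":0},
])

```text
t: 11.33
eef_pos: [551.3, -24.3, 43.6]
tcp_rot: [3.141, -0.339, 1.52]
ft_force: [-0.2, -0.5, -1.2]
opening: 0.313
grip_force: 30.0
```

Run:
```python
from h import *
rep();go2(np.arange(88.5,73.5,-1.5))
```

```text
t 11.33 s~ 90.5 off 0.41 bore al/z 89.75 5.49 lat 0.06 elev 19.4 head 87.1 Ftool [-0.9 -0.1  0.9] open 0.313
[-0.086, -0.002, -0.001, 0.002, -0.219, 0.001]
[-0.066, -0.0, -0.001, -0.0, -0.167, 0.0]
[-0.066, -0.0, -0.001, 0.0, -0.167, -0.0]
[-0.066, 0.0, -0.001, 0.0, -0.167, 0.0]
[-0.066, -0.0, -0.001, -0.0, -0.167, -0.0]
[-0.066, 0.0, -0.001, -0.0, -0.167, 0.0]
[-0.066, -0.0, -0.001, 0.0, -0.167, -0.0]
[-0.066, 0.0, -0.001, -0.0, -0.167, 0.0]
[-0.066, -0.0, -0.001, -0.0, -0.167, 0.0]
[-0.066, 0.0, -0.001, 0.0, -0.167, 0.0]
```

Call:
step_arm([
  {"x":-0.086,"y":0,"z":-0.001,"rx":0,"ry":-0.219,"rz":0},
  {"x":-0.066,"y":0,"z":-0.001,"rx":0,"ry":-0.167,"rz":0},
  {"x":-0.066,"y":0,"z":-0.001,"rx":0,"ry":-0.167,"rz":0},
  {"x":-0.066,"y":0,"z":-0.001,"rx":0,"ry":-0.167,"rz":0},
  {"x":-0.066,"y":0,"z":-0.001,"rx":0,"ry":-0.167,"rz":0},
  {"x":-0.066,"y":0,"z":-0.001,"rx":0,"ry":-0.167,"rz":0},
  {"x":-0.066,"y":0,"z":-0.001,"rx":0,"ry":-0.167,"rz":0},
  {"x":-0.066,"y":0,"z":-0.001,"rx":0,"ry":-0.167,"rz":0},
  {"x":-0.066,"y":0,"z":-0.001,"rx":0,"ry":-0.167,"rz":0},
  {"x":-0.066,"y":0,"z":-0.001,"rx":0,"ry":-0.167,"rz":0},
])

```text
t: 12.17
eef_pos: [550.5, -40.7, 39.4]
tcp_rot: [3.141, -0.166, 1.52]
ft_force: [-0.1, 0.5, -0.3]
opening: 0.313
grip_force: 30.0
```

Run:
```python
from h import *
rep();go2(np.arange(72.5,52.5,-2))
```

```text
t 12.17 s~ 75.0 off 0.42 bore al/z 74.85 1.65 lat 0.05 elev 9.5 head 87.1 Ftool [ 0.5 -0.1  0.4] open 0.313
[-0.109, -0.002, -0.001, 0.002, -0.274, 0.001]
[-0.088, -0.0, -0.001, 0.0, -0.215, -0.0]
[-0.087, -0.0, -0.001, -0.0, -0.205, -0.0]
[-0.087, 0.0, -0.001, 0.0, -0.19, 0.0]
[-0.086, -0.0, -0.001, -0.0, -0.171, 0.0]
[-0.085, 0.0, -0.0, 0.0, -0.151, 0.0]
[-0.085, 0.0, -0.0, 0.0, -0.128, -0.0]
[-0.084, 0.0, 0.0, -0.0, -0.105, 0.0]
[-0.083, -0.0, 0.0, 0.0, -0.083, -0.0]
[-0.082, 0.0, 0.0, 0.0, -0.061, -0.0]
```

Call:
step_arm([
  {"x":-0.109,"y":0,"z":-0.001,"rx":0,"ry":-0.274,"rz":0},
  {"x":-0.088,"y":0,"z":-0.001,"rx":0,"ry":-0.215,"rz":0},
  {"x":-0.087,"y":0,"z":-0.001,"rx":0,"ry":-0.205,"rz":0},
  {"x":-0.087,"y":0,"z":-0.001,"rx":0,"ry":-0.19,"rz":0},
  {"x":-0.086,"y":0,"z":-0.001,"rx":0,"ry":-0.171,"rz":0},
  {"x":-0.085,"y":0,"z":0,"rx":0,"ry":-0.151,"rz":0},
  {"x":-0.085,"y":0,"z":0,"rx":0,"ry":-0.128,"rz":0},
  {"x":-0.084,"y":0,"z":0,"rx":0,"ry":-0.105,"rz":0},
  {"x":-0.083,"y":0,"z":0,"rx":0,"ry":-0.083,"rz":0},
  {"x":-0.082,"y":0,"z":0,"rx":0,"ry":-0.061,"rz":0},
])

```text
t: 13.0
eef_pos: [549.4, -62.5, 37.7]
tcp_rot: [3.141, -0.009, 1.52]
ft_force: [0.1, -0.3, -0.7]
opening: 0.316
grip_force: 30.0
```

Run:
```python
from h import *
rep();go2(np.arange(53,38,-1.5))
```

```text
t 13.0 s~ 54.5 off 0.06 bore al/z 54.49 0.05 lat 0.04 elev 0.5 head 87.1 Ftool [-0.3  0.1  0.7] open 0.316
[-0.061, -0.002, 0.0, 0.001, -0.042, 0.001]
[-0.061, 0.0, 0.0, -0.0, -0.023, 0.0]
[-0.061, -0.0, 0.0, -0.0, -0.014, 0.0]
[-0.06, -0.0, 0.0, 0.0, -0.008, -0.0]
[-0.06, 0.0, 0.0, -0.0, -0.003, -0.0]
[-0.06, -0.0, 0.0, 0.0, -0.0, 0.0]
[-0.06, 0.0, 0.0, 0.0, 0.0, 0.0]
[-0.06, -0.0, 0.0, 0.0, 0.0, 0.0]
[-0.06, 0.0, 0.0, 0.0, 0.0, 0.0]
[-0.06, -0.0, 0.0, 0.0, 0.0, 0.0]
```

Call:
step_arm([
  {"x":-0.061,"y":0,"z":0,"rx":0,"ry":-0.042,"rz":0},
  {"x":-0.061,"y":0,"z":0,"rx":0,"ry":-0.023,"rz":0},
  {"x":-0.061,"y":0,"z":0,"rx":0,"ry":-0.014,"rz":0},
  {"x":-0.06,"y":0,"z":0,"rx":0,"ry":-0.008,"rz":0},
  {"x":-0.06,"y":0,"z":0,"rx":0,"ry":-0.003,"rz":0},
  {"x":-0.06,"y":0,"z":0,"rx":0,"ry":0,"rz":0},
  {"x":-0.06,"y":0,"z":0,"rx":0,"ry":0,"rz":0},
  {"x":-0.06,"y":0,"z":0,"rx":0,"ry":0,"rz":0},
  {"x":-0.06,"y":0,"z":0,"rx":0,"ry":0,"rz":0},
  {"x":-0.06,"y":0,"z":0,"rx":0,"ry":0,"rz":0},
])

```text
t: 13.83
eef_pos: [548.7, -77.6, 37.9]
tcp_rot: [3.141, -0.001, 1.52]
ft_force: [0.0, 2.2, 3.8]
opening: 0.315
grip_force: 30.0
```

Run:
```python
from h import *
rep();go2(np.arange(37.5,25,-1.25))
```

```text
t 13.83 s~ 39.5 off 0.23 bore al/z 39.45 0.16 lat 0.15 elev 0.0 head 87.1 Ftool [ 2.2 -0.1 -3.8] open 0.315
[-0.078, -0.006, 0.007, 0.005, -0.006, -0.0]
[-0.05, -0.0, 0.0, 0.0, 0.0, 0.0]
[-0.05, -0.0, 0.0, 0.0, 0.0, 0.0]
[-0.05, 0.0, 0.0, 0.0, 0.0, 0.0]
[-0.05, 0.0, 0.0, 0.0, 0.0, 0.0]
[-0.05, 0.0, 0.0, 0.0, 0.0, 0.0]
[-0.05, -0.0, 0.0, 0.0, 0.0, 0.0]
[-0.05, 0.0, 0.0, 0.0, 0.0, 0.0]
[-0.05, 0.0, 0.0, 0.0, 0.0, 0.0]
[-0.05, -0.0, 0.0, 0.0, 0.0, 0.0]
```

Call:
step_arm([
  {"x":-0.06,"y":0,"z":0,"rx":0,"ry":0,"rz":0},
  {"x":-0.06,"y":0,"z":0,"rx":0,"ry":0,"rz":0},
  {"x":-0.06,"y":0,"z":0,"rx":0,"ry":0,"rz":0},
  {"x":-0.06,"y":0,"z":0,"rx":0,"ry":0,"rz":0},
  {"x":-0.06,"y":0,"z":0,"rx":0,"ry":0,"rz":0},
  {"x":-0.06,"y":0,"z":0,"rx":0,"ry":0,"rz":0},
  {"x":-0.06,"y":0,"z":0,"rx":0,"ry":0,"rz":0},
  {"x":-0.06,"y":0,"z":0,"rx":0,"ry":0,"rz":0},
  {"x":-0.06,"y":0,"z":0,"rx":0,"ry":0,"rz":0},
  {"x":-0.06,"y":0,"z":0,"rx":0,"ry":0,"rz":0},
])

```text
t: 14.67
eef_pos: [547.9, -92.5, 37.7]
tcp_rot: [3.141, -0.001, 1.52]
ft_force: [0.1, 1.5, 2.9]
opening: 0.317
grip_force: 30.0
```

Run:
```python
from h import *
rep()
```

```text
t 14.67 s~ 24.5 off 0.08 bore al/z 24.53 0.03 lat 0.07 elev 0.0 head 87.1 Ftool [ 1.5  0.1 -2.9] open 0.317
```

Call:
step_arm([
  {"x":-0.03,"y":0,"z":0,"rx":0,"ry":0,"rz":0},
  {"x":-0.03,"y":0,"z":0,"rx":0,"ry":0,"rz":0},
  {"x":-0.03,"y":0,"z":0,"rx":0,"ry":0,"rz":0},
  {"x":-0.03,"y":0,"z":0,"rx":0,"ry":0,"rz":0},
  {"x":-0.02,"y":0,"z":0,"rx":0,"ry":0,"rz":0},
  {"x":-0.02,"y":0,"z":0,"rx":0,"ry":0,"rz":0},
  {"x":-0.02,"y":0,"z":0,"rx":0,"ry":0,"rz":0},
  {"x":-0.02,"y":0,"z":0,"rx":0,"ry":0,"rz":0},
  {"x":0,"y":0,"z":0,"rx":0,"ry":0,"rz":0},
  {"x":0,"y":0,"z":0,"rx":0,"ry":0,"rz":0},
])

```text
t: 15.5
eef_pos: [547.6, -96.8, 37.7]
tcp_rot: [3.142, -0.001, 1.52]
ft_force: [1.3, 5.7, 3.8]
opening: 0.315
grip_force: 30.0
```

Run:
```python
from h import *
rep()
```

```text
t 15.5 s~ 20.0 off 0.18 bore al/z 20.18 -0.02 lat 0.01 elev 0.1 head 87.1 Ftool [ 5.8  1.  -3.8] open 0.315
```

Contact with the dowel at s≈20 with about 4 N, so the slot is missing it. I'll turn about the rod while leaning.

Call:
step_arm([
  {"x":0,"y":-0.011,"z":0,"rx":0.3,"ry":0,"rz":0},
  {"x":0,"y":-0.011,"z":0,"rx":0.3,"ry":0,"rz":0},
  {"x":0,"y":-0.011,"z":0,"rx":0.3,"ry":0,"rz":0},
  {"x":0,"y":-0.011,"z":0,"rx":0.3,"ry":0,"rz":0},
  {"x":0,"y":-0.011,"z":0,"rx":0.3,"ry":0,"rz":0},
  {"x":0,"y":-0.011,"z":0,"rx":0.3,"ry":0,"rz":0},
  {"x":0,"y":-0.011,"z":0,"rx":0.3,"ry":0,"rz":0},
  {"x":0,"y":-0.011,"z":0,"rx":0.3,"ry":0,"rz":0},
  {"x":0,"y":-0.011,"z":0,"rx":0.3,"ry":0,"rz":0},
  {"x":0,"y":-0.011,"z":0,"rx":0,"ry":0,"rz":0},
])

```text
t: 16.33
eef_pos: [545.3, -97.7, 37.7]
tcp_rot: [-2.87, -0.0, 1.521]
ft_force: [1.0, -3.1, 2.4]
opening: 0.315
grip_force: 30.0
```

```bash
cat >> h.py <<'E'
def roll():
    s=state();R=Ro.from_euler('xyz',s['tcp_rot']).as_matrix();u=fr();b=s['eef_pos']+R@BB
    print('roll deg',np.degrees(np.arctan2(R[2,1],-R[2,2])).round(2),'torque about rod Nmm?',(R.T@s['moment']*1000).round(0))
E
python3 - <<'E'
from h import *
rep();roll()
E
```

```text
t 16.33 s~ 19.5 off 0.45 bore al/z 19.26 -0.31 lat 0.21 elev 0.0 head 87.1 Ftool [-3.   0.4 -2.6] open 0.315
roll deg -15.54 torque about rod Nmm? [-168. -480.   34.]
```

The block has moved to s≈19.3 and is no longer resisting, so the slot looks lined up at about 15.5° of roll. Pushing on gently.

Call:
step_arm([
  {"x":-0.02,"y":0,"z":0,"rx":0,"ry":0,"rz":0},
  {"x":-0.02,"y":0,"z":0,"rx":0,"ry":0,"rz":0},
  {"x":-0.02,"y":0,"z":0,"rx":0,"ry":0,"rz":0},
  {"x":-0.02,"y":0,"z":0,"rx":0,"ry":0,"rz":0},
  {"x":-0.02,"y":0,"z":0,"rx":0,"ry":0,"rz":0},
  {"x":-0.02,"y":0,"z":0,"rx":0,"ry":0,"rz":0},
  {"x":0,"y":0,"z":0,"rx":0,"ry":0,"rz":0},
  {"x":0,"y":0,"z":0,"rx":0,"ry":0,"rz":0},
  {"x":0,"y":0,"z":0,"rx":0,"ry":0,"rz":0},
  {"x":0,"y":0,"z":0,"rx":0,"ry":0,"rz":0},
])

```text
t: 17.17
eef_pos: [544.8, -100.2, 38.0]
tcp_rot: [-2.872, -0.001, 1.52]
ft_force: [-1.3, -0.1, -0.9]
opening: 0.312
grip_force: 30.0
```

Run:
```python
from h import *
rep();roll()
```

```text
t 17.17 s~ 16.5 off 0.29 bore al/z 16.71 -0.0 lat -0.19 elev 0.0 head 87.1 Ftool [-0.1 -1.   1.2] open 0.312
roll deg -15.46 torque about rod Nmm? [-150.  -50.    1.]
```

Call:
step_arm([
  {"x":-0.02,"y":0,"z":0,"rx":0,"ry":0,"rz":0},
  {"x":-0.02,"y":0,"z":0,"rx":0,"ry":0,"rz":0},
  {"x":-0.02,"y":0,"z":0,"rx":0,"ry":0,"rz":0},
  {"x":-0.02,"y":0,"z":0,"rx":0,"ry":0,"rz":0},
  {"x":-0.02,"y":0,"z":0,"rx":0,"ry":0,"rz":0},
  {"x":-0.02,"y":0,"z":0,"rx":0,"ry":0,"rz":0},
  {"x":-0.02,"y":0,"z":0,"rx":0,"ry":0,"rz":0},
  {"x":0,"y":0,"z":0,"rx":0,"ry":0,"rz":0},
  {"x":0,"y":0,"z":0,"rx":0,"ry":0,"rz":0},
  {"x":0,"y":0,"z":0,"rx":0,"ry":0,"rz":0},
])

```text
t: 18.0
eef_pos: [544.6, -102.2, 38.1]
tcp_rot: [-2.872, -0.003, 1.52]
ft_force: [1.9, 10.7, 0.3]
opening: 0.315
grip_force: 30.0
```

Run:
```python
from h import *
rep();roll()
```

```text
t 18.0 s~ 14.5 off 0.28 bore al/z 14.69 0.07 lat -0.19 elev 0.2 head 87.1 Ftool [10.7  1.2 -0.6] open 0.315
roll deg -15.46 torque about rod Nmm? [-336. 1845.   27.]
```

Home against the collar with 10.7 N. Releasing, then backing off along the fingers.

Call:
step_arm([
  {"x":0.02,"y":0,"z":0,"rx":0,"ry":0,"rz":0},
  {"x":0,"y":0,"z":0,"rx":0,"ry":0,"rz":0},
  {"x":0,"y":0,"z":0,"rx":0,"ry":0,"rz":0},
  {"x":0,"y":0,"z":0,"rx":0,"ry":0,"rz":0},
  {"x":0,"y":0,"z":0,"rx":0,"ry":0,"rz":0},
  {"x":0,"y":0,"z":0,"rx":0,"ry":0,"rz":0},
  {"x":0,"y":0,"z":0,"rx":0,"ry":0,"rz":0},
  {"x":0,"y":0,"z":0,"rx":0,"ry":0,"rz":0},
  {"x":0,"y":0,"z":0,"rx":0,"ry":0,"rz":0},
  {"x":0,"y":0,"z":0,"rx":0,"ry":0,"rz":0},
], jaw=-0.2)

```text
t: 18.83
eef_pos: [544.6, -103.2, 38.1]
tcp_rot: [-2.872, -0.001, 1.52]
ft_force: [-0.4, -0.6, 0.9]
opening: 0.599
grip_force: 0.0
```

Call:
step_arm([
  {"x":0,"y":0,"z":-0.2,"rx":0,"ry":0,"rz":0},
  {"x":0,"y":0,"z":-0.4,"rx":0,"ry":0,"rz":0},
  {"x":0,"y":0,"z":-0.6,"rx":0,"ry":0,"rz":0},
  {"x":0,"y":0,"z":-0.8,"rx":0,"ry":0,"rz":0},
  {"x":0,"y":0,"z":-0.8,"rx":0,"ry":0,"rz":0},
  {"x":0,"y":0,"z":-0.8,"rx":0,"ry":0,"rz":0},
  {"x":0,"y":0,"z":-0.8,"rx":0,"ry":0,"rz":0},
  {"x":0,"y":0,"z":-0.8,"rx":0,"ry":0,"rz":0},
  {"x":0,"y":0,"z":-0.8,"rx":0,"ry":0,"rz":0},
  {"x":0,"y":0,"z":-0.4,"rx":0,"ry":0,"rz":0},
])

```text
t: 19.67
eef_pos: [588.3, -105.6, 195.5]
tcp_rot: [-2.875, 0.0, 1.52]
ft_force: [-0.1, -0.4, 0.8]
opening: 0.596
grip_force: 0.0
```

Run:
```python
from h import *
rep(); w=cam('wrist');s=cam('scene')
a=cv2.resize(s['image'][160:260,255:375],(432,360),interpolation=cv2.INTER_CUBIC)
b=cv2.resize(w['image'],(368,276),interpolation=cv2.INTER_AREA);b=np.vstack([b,np.zeros((84,368,3),np.uint8)])
cv2.imwrite('pics/c6.png',np.hstack([a,b])[:,:,::-1])
W=cloud(w);hs=cv2.cvtColor(w['image'],cv2.COLOR_RGB2HSV)
m=(hs[...,1]>130)&(hs[...,0]<28)&(abs(W[...,2]-54)<8)&(abs(W[...,1]+84)<12)&(abs(W[...,0]-548)<10)
print('button',m.sum(),np.percentile(W[m],[5,50,95],axis=0) if m.any() else '')
k=(hs[...,1]<60)&(abs(W[...,2]-66)<6)&(abs(W[...,1]+103)<25)&(abs(W[...,0]-546)<28);print('block top',k.sum(),np.percentile(W[k],[2,98],axis=0) if k.any() else '')
```

```text
t 19.67 s~ 13.5 off 163.38 bore al/z 13.51 157.46 lat 43.58 elev -0.0 head 87.1 Ftool [-0.4 -0.3 -0.7] open 0.596
button 51 [[546.41879431 -86.63603928  52.02944629]
 [550.59334427 -82.7599136   54.36704996]
 [553.65297733 -79.60728488  56.12531591]]
block top 740 [[ 539.54154929 -123.55955835   60.31724339]
 [ 566.16742144  -87.53585132   68.02710538]]
```

View pics/c6.png

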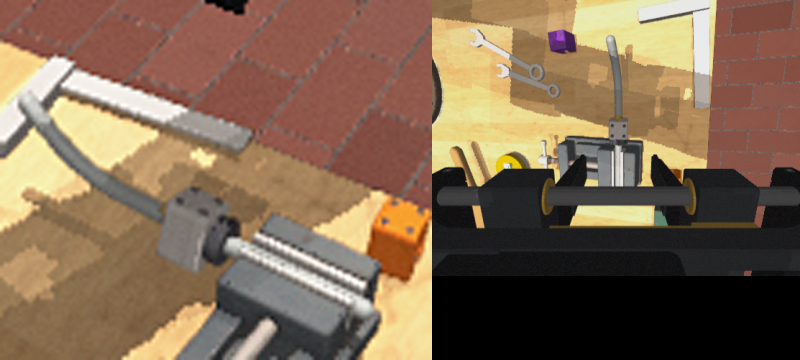

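The scene crop shows the block released, tilted about the rod and against the collar at (200,230). The wrist view shows the brass button up behind it at about z = 56 mm. Handing in.

```bash
python3 -c "
from cell import *
print(job_done())"
```

```text
the job is handed in; nothing more can be done
None
```

The slide block is on the rod, turned onto the dowel and home against the collar with the button up behind it and the gripper clear; I handed the job in at about 20 s, and no verdict came back.

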